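# Feed one bridge blank to the stop

## Robot

A 6-joint arm with a two-finger parallel gripper is mounted at the origin on a cart in front of the work surface, level with it; the furniture and walls round the work are solid. World frame = base frame: x ahead of the robot, y to its left, z up, the work surface at z = 0. Lengths are in m, angles in rad, forces in N, time in s.
With the tool pointing down it reaches from about 0.325 to 0.925 m from the base axis. Payload 3.1 kg.
Tool frame: the origin (TCP) lies between the finger pads; the fingertips stand manip.tcp_to_tips ahead of it and the grasp point (between the pads) lies 2 mm behind it (manip.tcp_to_tips is the distance from the TCP to the fingertips, in m); y points along the fingers, x is the direction in which the jaws open and shut, and the axes are right-handed (so a half turn about y gives the same grasp; the last joint's range is limited). The gripper opens to 85 mm and grips with 20 to 120 N. Pads are 22 mm wide; open, the fingers measure 114 mm over their backs; the gripper's body (76 mm by 85 mm) begins 54 mm behind the grasp point. The pads swing forward as they close: fully open they stand 13 mm farther back than shut.
Start: joints at [-1.238, 0.217, 1.613, -0, 1.311, -0.112], TCP at [0.269, -0.564, 0.248] pointing down, gripper open.
Joint ranges: [-2.75, 2.75], [-0.78, 2.1], [0.31, 2.55], [-1.13, 4.27], [0.13, 2.63], [-2.58, 2.58]. Speed limits (rad/s): [2.79, 2.79, 3.14, 3.14, 3.14, 3.14].

## Interface

Orientations are given as a rotation vector (axis times angle).
In Python, from cell import manip gives the robot as it stands. The module is installed in compiled form; this text tells all that it offers.
- The arm moves only by the tool carry_out, never from a script. Its argument "motion" is a list of rows, each an object of numbers: "x", "y", "z": the shift along the tool's x, y, z in mm; "yaw": the turn about the tool's y in degrees; "jaw": the opening, from -1 (shut) to 1 (fully open), so that 0 is half open. A call has 1 to 5 rows; each row is the pose to reach, as a shift and turn from the pose commanded when the call began, along the tool's axes at that moment; what a row does not reach only later rows make up. A row lasts 1/10 s, in which the tool goes at most 50 mm and 8.59 degrees, less where a joint would pass 70% of its speed; a pose out of reach is approached as far as the arm can. A call with a gripper value outside its range is refused whole. The fingers move at their own pace and stop on an object; "force" is the grip in N (left out, the last holds). Time passes only in rows, so rows that repeat a pose let the fingers close. It gives the time, the measured TCP pose, the force and the opening at its end, in the units of the state.
- manip.observe(): the state, without advancing time (a new reading comes with each control period).
- manip.get_image(name): name is "scene" or "top" or "wrist"; returns (picture, depth): 384x512x3 uint8, red, green, blue; 384x512 float32, m along the optical axis (not along the pixel's ray), 0 where there is no reading.
- manip.camera_model(name): a dict with "fov_y" (degrees; the focal length in pixels is half the picture's height over the tangent of half this angle, whatever the lens; pixels are square), "cx", "cy" (the principal point, pixels), "rvec" (rotation vector, rad) and "tvec" (3), from world to camera coordinates, as OpenCV has them. Camera axes: x right, y down, z forward; pixel columns grow to the right and rows downward; lengths in m; the calibration is good to about 2 mm. A picture is of the moment at which its call begins: read the wrist's pose just before it. camera_model takes no time and is no camera call; for the wrist camera it gives the pose at the moment of the call.
- manip.sign_off(): hands the job in, once; it reports no verdict.
Trained networks look in the newest picture that a camera, given by its name, has taken for a name from the list of things; names that differ only in an ending like _2 or _b are one class to them, and where a whole thing is asked for, a point or a joint stands for the part that bears it (a point fixed in the world has none). Each returns a list of dicts, best first, with "conf" (0 to 1); they miss things now and then, are a little off and sometimes report something else, mostly with a low value. They report only what shows in the picture. A call takes as long as a camera call.
- manip.trace(thing, camera): "pixels" (384x512 bool, what is visible of it) and "rect" ([left, top, right, bottom] in pixels, round what is visible of it).
The state is a dict: "time": time; "joints": joint angles; "qvel": joint speeds; "joint_torque": joint torques, N m; "tool_pos": TCP position; "eef_rot": TCP orientation; "wrist_force": force on the tool from outside, world axes, zero at the start; "moment": the same for the moment, N m; "width": finger opening in m.
Only numpy, scipy, OpenCV 4.12 (cv2) and the standard library are available. Lean on these libraries where they do the work, as an engineer would, in place of code of your own. Each camera call takes 0.05 s, during which the arm holds its last target. There are 200 camera calls.

## Task

Feed the next bridge blank for marking out: press the feeder's plunger knob fully home once and let it spring back, so that a single blank comes out of the mouth, then gently nudge that blank sideways along the deck until its long side lies flush against the face of the stop. Only press and push with the fingertips or the outside of the fingers; pinch and lift nothing. Do not shift the stop, and leave the other blanks in the magazine and the things lying around where they are.

Things in the scene. Friction and masses are not known exactly. Their poses are not given: they have to be found in the camera images.
- feeder: blank feeder: wooden magazine (49 x 29 mm in plan) on a fixed wooden deck 15 mm high. Origin on the worktop under the magazine's mouth. x: the way the plunger is pressed and blanks come out (about away from the robot), y: left of that, z up. In this frame the magazine spans x -49..0 mm, its top 61 mm above the worktop; two spring barrels on its sides reach y +-30 mm, tops at 44 mm
- mouth (a point): middle of the mouth's lower edge, on the deck at the outer face of the magazine's front wall; axes as the feeder's. In front of it the deck is open, level and smooth: 0..66 mm along x, -50..135 mm along y, 15 mm above the worktop
- knob_face (a point): middle of the outer face of the plunger's palm knob (dark wooden mushroom, 30 mm across), 37 mm above the worktop, facing the feeder's -x; 134 mm behind the feeder's origin with the plunger out; moves with the plunger. A steel crosshead 60 mm wide stands 18 mm in front of it
- plunger_slide (a joint): plunger travel along the feeder's +x: 0 m out (at rest), 0.050 m fully home on its stop. Spring: 1.5 N at rest, 4 N fully home. Its tongue pushes the lowest blank out; fully home, the blank lies clear on the deck, its near end about 5 mm out of the mouth. Let go, the plunger returns by itself and the next blank drops down inside
- blank_0_center (a point): centre of the lowest bridge blank (maple bar 36 x 14 x 10 mm, about 12 g), the one to be fed; it starts in the magazine with its length along the feeder's x. Its own y axis is its length, x its 14 mm width, z up. Lying on the deck its centre is 20 mm above the worktop
- blank_0: the same lowest blank as a whole; origin at the middle of its underside
- blank_1_center (a point): centre of the second blank of the stack (same size), which must stay in the magazine
- blank_2_center (a point): centre of the third blank of the stack, which must stay in the magazine
- blank_3_center (a point): centre of the top blank of the stack, which must stay in the magazine
- stop_face (a point): point on the stop's face, 5 mm above the deck, at feeder x = 25 mm; axes as the feeder's. The stop: wooden bar, metal facing, 66 x 16 mm, 14.5 mm above the deck, brass thumb nut to 28 mm, clamped on a track at the deck's far edge. Its face looks to the feeder's -y, spans feeder x -2..64 mm, and stands 55 to 105 mm left of the mouth's middle. The clamp slips above about 25 N
- pencil: bystander: a red-brown pencil, 150 mm long, 8 mm high; origin at the middle of its underside
- sanding: bystander: a cork sanding block 42 x 78 x 26 mm; origin at the middle of its underside
- offcut: bystander: a small wooden offcut 26 x 30 x 18 mm; origin at the middle of its underside
- peg: bystander: a turned tuning peg 112 mm long, 19 mm high; origin at the middle of its underside
- lath: bystander: a short yellow lath 22 x 115 x 12 mm; origin at the middle of its underside
- coil: bystander: a flat coil of string, 64 mm across, 8 mm high; origin at the middle of its underside

How it is judged:
By the outcome, as a careful person would: the job done as asked, in the order asked, and still so for the second after the job is handed in, with the robot touching nothing.
It also fails if it takes over 45 s, if anything falls off the work surface, if the arm or the gripper's body presses on something with over 40 N, if the wrist force passes 120 N, or if a joint passes its speed limit or range.

## Working session

There is one attempt and no reset: what is moved stays moved. The work goes in short steps, Python scripts to look and compute and a tool call to move; the robot and the scene stay as the last step left them, time stands still between calls to the robot, and variables do not carry over. Pictures are saved under pics/ and viewed, about 8 in all and at most 12, crops included, and the job is handed in when it is done.

Besides the shell and the picture viewer there is one more tool, called after "Call:" as name(argument=value, ...) on one line, values as JSON. carry_out: Moves the arm, as the interface text tells. Its arguments: {"type":"object","properties":{"motion":{"type":"array"},"force":{"type":"number"}},"required":["motion"]}

```bash
mkdir -p pics
cat > h.py <<'E'
import numpy as np, cv2
from cell import manip
R=lambda v: cv2.Rodrigues(np.array(v,float))[0]
def cam(n):
    m=manip.camera_model(n); f=192/np.tan(np.radians(m["fov_y"]/2))
    return f,m["cx"],m["cy"],R(m["rvec"]),np.array(m["tvec"],float).ravel()
def world(n,depth,mask=None,c=None):
    f,cx,cy,Rm,t=c or cam(n); v,u=np.nonzero((depth>0)&(mask if mask is not None else True)); d=depth[v,u]
    P=np.c_[(u-cx)*d/f,(v-cy)*d/f,d]
    return (P-t)@Rm, u, v
def save(n,img): cv2.imwrite(f"pics/{n}.png",img[...,::-1])
def proj(n,P,c=None):
    f,cx,cy,Rm,t=c or cam(n); q=np.atleast_2d(P)@Rm.T+t
    return np.c_[q[:,0]/q[:,2]*f+cx,q[:,1]/q[:,2]*f+cy]
E
python3 - <<'E'
from h import *
o=manip.observe(); print({k:np.round(v,3) for k,v in o.items()}, manip.tcp_to_tips); print(R(o["eef_rot"]).round(3))
for n in("top","scene"):
    im,d=manip.get_image(n); save(n+"0",im); print(n,manip.camera_model(n))
    for t in ("feeder","knob_face","stop_face","pencil","sanding","offcut","peg","lath","coil"):
        try:
            r=manip.trace(t,n)
            for x in r[:2]:
                P,_,_=world(n,d,x["pixels"]); print(t,round(x["conf"],2),x["rect"],np.median(P,0).round(3),P.min(0).round(3),P.max(0).round(3))
        except Exception as e: print(t,e)
print(manip.observe()["time"])
E
```

```text
{'time': np.float64(0.0), 'joints': array([-1.238,  0.218,  1.615, -0.   ,  1.311, -0.112]), 'qvel': array([-0.   , -0.001,  0.   ,  0.001, -0.001, -0.   ]), 'joint_torque': array([-1.0000e-03, -3.9685e+01, -3.0385e+01, -0.0000e+00,  1.0000e-02,
        0.0000e+00]), 'tool_pos': array([ 0.269, -0.563,  0.247]), 'eef_rot': array([-1.386,  0.877, -0.874]), 'wrist_force': array([-0.028, -0.308,  0.43 ]), 'moment': array([ 0.005, -0.026,  0.024]), 'width': np.float64(0.085)} 0.017
[[ 0.43  -0.001  0.903]
 [-0.903  0.002  0.43 ]
 [-0.002 -1.     0.   ]]
top {'fov_y': 44.721202106001456, 'cx': 255.26199899059242, 'cy': 199.88721733864918, 'rvec': array([ 2.15977701, -2.14986898,  0.17592049]), 'tvec': array([-0.01587969,  0.60824001,  0.9402024 ])}
feeder 0.71 [258.9, 170.2, 351.8, 263.1] [ 0.597 -0.138  0.017] [ 0.481 -0.218 -0.002] [ 0.682 -0.019  0.068]
feeder 0.31 [284.7, 118.6, 301.2, 168.8] [ 0.739 -0.093  0.013] [ 0.683 -0.113  0.   ] [ 0.799 -0.072  0.019]
knob_face 0.74 [319.8, 221.7, 351.0, 259.6] [ 0.511 -0.177  0.041] [ 0.481 -0.209  0.014] [ 0.562 -0.149  0.057]
stop_face 0.8 
[... 1668 characters left out ...]
.014] [ 0.478 -0.238 -0.007] [ 0.693 -0.013  0.065]
sanding 0.82 [309.8, 123.2, 325.2, 145.0] [ 0.621 -0.306  0.023] [ 0.587 -0.353 -0.001] [ 0.667 -0.272  0.03 ]
offcut 0.66 [321.1, 150.7, 337.6, 164.8] [ 0.547 -0.258  0.014] [ 0.532 -0.278 -0.001] [ 0.567 -0.245  0.021]
peg 0.45 [248.7, 199.3, 253.3, 236.9] [0.588 0.028 0.011] [ 0.541 -0.    -0.001] [0.613 0.077 0.024]
lath 0.87 [220.4, 147.4, 252.9, 176.0] [ 0.737 -0.086  0.01 ] [ 0.682 -0.116 -0.009] [ 0.811 -0.065  0.016]
coil 0.54 [255.8, 120.3, 278.6, 135.3] [ 0.75  -0.259  0.004] [ 0.727 -0.29  -0.006] [ 0.787 -0.22   0.012]
coil 0.5 [245.5, 151.9, 337.3, 209.0] [ 0.585 -0.128  0.014] [ 0.478 -0.233 -0.006] [ 0.682 -0.013  0.065]
1.0
```

Run:
```python
import cv2
a=cv2.imread("pics/top0.png"); b=cv2.imread("pics/scene0.png")
A=cv2.resize(a[110:320,200:430],None,fx=2.6,fy=2.6,interpolation=3); cv2.imwrite("pics/v1.png",A)
B=cv2.resize(b[110:250,200:360],None,fx=4,fy=4,interpolation=3); cv2.imwrite("pics/v2.png",B)
```

```text
(no output)
```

View pics/v1.png

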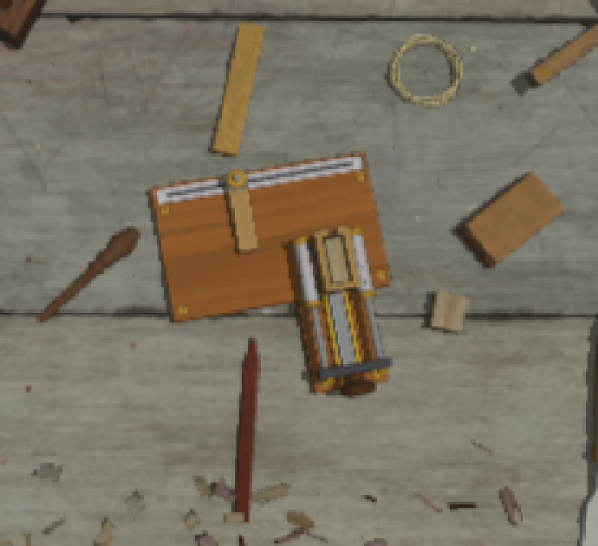

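View pics/v2.png

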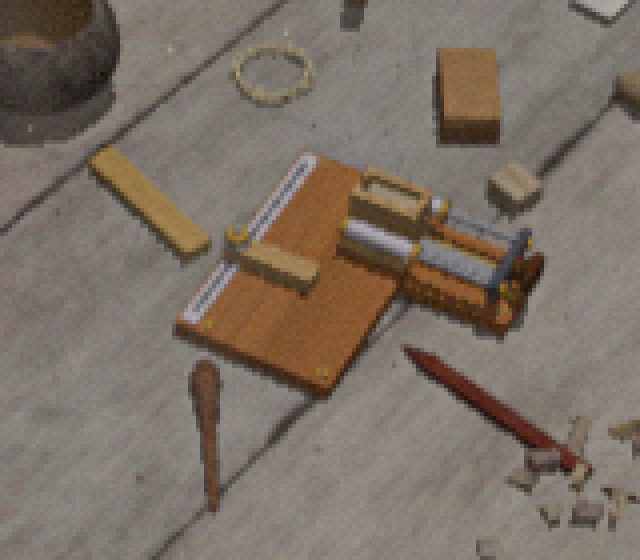

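```bash
cat > est.py <<'E'
from h import *
def rect(P):
    (c,s,a)=cv2.minAreaRect((P[:,:2]*1000).astype(np.float32)); return np.round(c,1),np.round(s,1),round(a,1)
def report(n,d,c=None):
    P,u,v=world(n,d,c=c)
    near=(abs(P[:,0]-.6)<.15)&(abs(P[:,1]+.13)<.13)
    P=P[near]; 
    mag=P[(P[:,2]>.054)&(P[:,2]<.075)]; print("mag",len(mag),rect(mag),mag.mean(0).round(4),np.median(mag[:,2]))
    st=P[(P[:,2]>.026)&(P[:,2]<.034)&(P[:,1]>-.12)&(P[:,1]<-.06)]; print("stop",len(st),rect(st),np.median(st[:,2]))
    return P
E
python3 - <<'E'
from est import *
for n in("top","scene"):
    im,d=manip.get_image(n); P=report(n,d)
print(manip.observe()["time"], manip.camera_model("wrist"))
E
```

```text
mag 305 (array([ 547.6, -173.4]), array([130.7,  29.7]), 10.0) [ 0.5857 -0.1666  0.0601] 0.06042298110291567
stop 188 (array([632.2, -93.3]), array([68.5, 17.1]), 12.3) 0.030877393486742517
mag 123 (array([ 587.2, -160.9]), array([49. , 32.4]), 11.6) [ 0.5861 -0.1609  0.0583] 0.05825996697685071
stop 100 (array([630.3, -88.9]), array([67.1, 20.4]), 13.5) 0.028580414717439516
1.1 {'fov_y': 67.89428365741917, 'cx': 260.368800528763, 'cy': 193.6733203843482, 'rvec': array([-2.41584456,  1.52399957,  0.24856769]), 'tvec': array([-0.6257549 , -0.04226321,  0.37979803])}
```

Run:
```python
from h import *
f,cx,cy,Rm,t=cam("wrist"); C=-Rm.T@t; o=manip.observe(); T=R(o["eef_rot"])
print("cam in tool",(T.T@(C-o["tool_pos"])).round(4),"axes in tool (rows x,y,z)",(Rm@T).round(3))
a=np.radians(11); T2=np.c_[[np.sin(a),-np.cos(a),0],[0,0,-1],[np.cos(a),np.sin(a),0]]
# candidate TCP: camera centre ray to hit (0.59,-0.15) at z .03
rel=T.T@(C-o["tool_pos"]); look=(T.T@Rm.T)@[0,0,1]
for z in(.18,.22,.25):
    c=T2@rel; l=T2@look; s=(z+c[2]-.03)/-l[2]; p=np.array([.585,-.15,.03])-c-l*s; print(z,p.round(3),"shift tool", (T.T@(np.r_[p[:2],z]-o["tool_pos"])*1000).round(0), np.linalg.norm(p[:2]))
```

```text
cam in tool [ 0.0005 -0.1256  0.0813] axes in tool (rows x,y,z) [[ 1.    -0.001  0.001]
 [ 0.    -0.319 -0.948]
 [ 0.001  0.948 -0.319]]
0.18 [ 0.596 -0.147  0.18 ] shift tool [-236.   68.  475.] 0.6138993362428842
0.22 [ 0.609 -0.145  0.22 ] shift tool [-232.   28.  488.] 0.6261155729526421
0.25 [ 0.619 -0.143  0.25 ] shift tool [-230.   -2.  497.] 0.635310548925443
```

Call:
carry_out(motion=[{"x":-21,"z":44,"jaw":-1},{"x":-42,"z":88,"jaw":-1},{"x":-63,"z":133,"jaw":-1},{"x":-84,"z":178,"jaw":-1},{"x":-105,"z":223,"jaw":-1}], force=20)

```text
schema error: expected keys x, y, z, yaw, jaw
```

Call:
carry_out(motion=[{"x":-21,"z":44,"jaw":-1},{"x":-42,"z":88,"jaw":-1},{"x":-63,"z":133,"jaw":-1},{"x":-84,"z":178,"jaw":-1},{"x":-105,"z":223,"jaw":-1}])

```text
schema error: expected keys x, y, z, yaw, jaw
```

Call:
carry_out(motion=[{"x":-11,"z":22,"yaw":8,"jaw":-1},{"x":-22,"z":44,"yaw":14.5,"jaw":-1},{"x":-22,"z":44,"yaw":14.5,"jaw":-1},{"x":-22,"z":44,"yaw":14.5,"jaw":-1}])

```text
schema error: expected keys x, y, z, yaw, jaw
```

Run:
```python
from est import *
o=manip.observe(); print(o["time"],o["tool_pos"].round(4),R(o["eef_rot"]).round(3).tolist(),o["width"],o["wrist_force"].round(2))
c=cam("wrist"); im,d=manip.get_image("wrist"); save("w1",im); np.save("w1d.npy",d); np.save("w1c.npy",np.array(c,dtype=object),allow_pickle=True)
P=report("wrist",d,c)
cv2.imwrite("pics/w1b.png",cv2.resize(cv2.imread("pics/w1.png"),(800,600),interpolation=3))
for t in("knob_face","stop_face","blank_3_center"):
    for x in manip.trace(t,"wrist")[:1]:
        Q,_,_=world("wrist",d,x["pixels"],c); print(t,round(x["conf"],2),x["rect"],rect(Q),Q.min(0).round(4),Q.max(0).round(4))
```

```text
1.1 [ 0.2689 -0.5642  0.2483] [[0.43, -0.0, 0.903], [-0.903, 0.0, 0.43], [-0.0, -1.0, 0.0]] 0.0851667474659517 [-0.29  0.81  0.59]
mag 0 (array([0., 0.]), array([0., 0.]), 0.0) [nan nan nan] nan
stop 0 (array([0., 0.]), array([0., 0.]), 0.0) nanest.py:8: RuntimeWarning: Mean of empty slice.
  mag=P[(P[:,2]>.054)&(P[:,2]<.075)]; print("mag",len(mag),rect(mag),mag.mean(0).round(4),np.median(mag[:,2]))
  ret = um.true_divide(
  return _methods._mean(a, axis=axis, dtype=dtype,
  ret = ret.dtype.type(ret / rcount)
```

View pics/w1b.png

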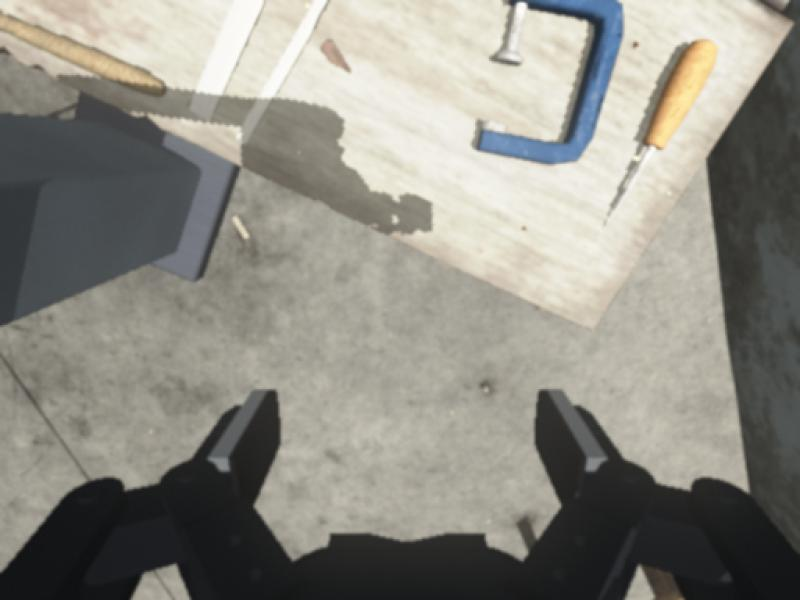

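Run:
```python
from h import *
d=np.load("w1d.npy"); c=tuple(np.load("w1c.npy",allow_pickle=True))
m=np.zeros(d.shape,bool); m[75:200,0:125]=1
P,u,v=world("wrist",d,m,c)
for p in P[::900]: print(p.round(3))
print(np.percentile(P[:,2],[50,90,99]))
P,u,v=world("wrist",d,np.ones_like(m)*(np.arange(384)<240)[:,None],c); Q=P[P[:,2]>.05]; print(len(Q),Q.min(0),Q.max(0))
```

```text
[ 0.111  0.081 -0.398]
[ 0.11   0.052 -0.461]
[ 0.109  0.016 -0.517]
[ 0.11  -0.031 -0.59 ]
[ 0.11  -0.083 -0.657]
[ 0.11  -0.102 -0.23 ]
[ 0.1   -0.122 -0.288]
[ 0.069 -0.121 -0.425]
[ 0.025 -0.12  -0.611]
[ 0.06  -0.122 -0.196]
[ 0.03  -0.121 -0.278]
[-0.013 -0.122 -0.398]
[-0.075 -0.121 -0.565]
[-0.121 -0.156 -0.701]
[-0.037 -0.12  -0.244]
[-0.088 -0.12  -0.346]
[-0.343  0.027 -0.803]
[-0.316 -0.106 -0.805]
[-0.40890222 -0.20704421 -0.00044226]Traceback (most recent call last):
  File "<stdin>", line 7, in <module>
    return umr_minimum(a, axis, None, out, keepdims, initial, where)
ValueError: zero-size array to reduction operation minimum which has no identity
```

That is the cart below table level, so the way is clear.

Call:
carry_out(motion=[{"x":-21,"y":0,"z":44,"yaw":0,"jaw":-1},{"x":-42,"y":0,"z":88,"yaw":0,"jaw":-1},{"x":-63,"y":0,"z":133,"yaw":0,"jaw":-1},{"x":-84,"y":0,"z":178,"yaw":0,"jaw":-1},{"x":-105,"y":0,"z":223,"yaw":0,"jaw":-1}], force=20)

```text
time: 1.8
tool_pos: [0.426, -0.3719, 0.2486]
eef_rot: [-1.387, 0.875, -0.877]
wrist_force: [0.8, -0.0, -0.4]
width: 0.0121
```

Call:
carry_out(motion=[{"x":-21,"y":0,"z":44,"yaw":0,"jaw":-1},{"x":-42,"y":0,"z":88,"yaw":0,"jaw":-1},{"x":-63,"y":0,"z":133,"yaw":0,"jaw":-1},{"x":-84,"y":0,"z":178,"yaw":0,"jaw":-1},{"x":-105,"y":0,"z":223,"yaw":0,"jaw":-1}])

```text
time: 2.3
tool_pos: [0.5823, -0.181, 0.2486]
eef_rot: [-1.387, 0.875, -0.876]
wrist_force: [0.4, -0.4, -0.2]
width: 0.0
```

Call:
carry_out(motion=[{"x":-11,"y":0,"z":22,"yaw":8,"jaw":-1},{"x":-22,"y":0,"z":44,"yaw":14.5,"jaw":-1},{"x":-22,"y":0,"z":44,"yaw":14.5,"jaw":-1},{"x":-22,"y":0,"z":44,"yaw":14.5,"jaw":-1}])

```text
time: 2.7
tool_pos: [0.6114, -0.1437, 0.2481]
eef_rot: [-1.296, 1.065, -1.065]
wrist_force: [0.1, 0.0, -0.5]
width: 0.0001
```

Run:
```python
from est import *
o=manip.observe(); print(o["time"],o["tool_pos"].round(4),R(o["eef_rot"]).round(3).tolist(),o["width"],o["wrist_force"].round(2))
c=cam("wrist"); im,d=manip.get_image("wrist"); save("w1",im); np.save("w1d.npy",d); np.save("w1c.npy",np.array(c,dtype=object),allow_pickle=True)
P=report("wrist",d,c)
cv2.imwrite("pics/w1b.png",cv2.resize(cv2.imread("pics/w1.png"),(800,600),interpolation=3))
for t in("knob_face","stop_face","blank_3_center"):
    for x in manip.trace(t,"wrist")[:1]:
        Q,_,_=world("wrist",d,x["pixels"],c); print(t,round(x["conf"],2),x["rect"],rect(Q),Q.min(0).round(4),Q.max(0).round(4))
```

```text
2.7 [ 0.6114 -0.1437  0.2481] [[0.193, -0.001, 0.981], [-0.981, -0.001, 0.193], [0.0, -1.0, -0.001]] 8.67616470920686e-05 [ 0.1   0.04 -0.47]
mag 853 (array([ 587.8, -166.9]), array([49.7, 28.9]), 10.5) [ 0.5882 -0.167   0.0585] 0.05984247109064194
stop 610 (array([631.8, -93.4]), array([67.5, 17.6]), 9.1) 0.029371349133639053
knob_face 0.65 [254.1, 217.3, 297.1, 257.7] (array([ 561.3, -169.2]), array([130.7,  50.1]), 15.9) [ 0.5038 -0.2101  0.0147] [ 0.6234 -0.1476  0.2365]
blank_3_center 0.82 [269.7, 178.9, 283.1, 208.9] (array([ 584.8, -168.4]), array([42.2, 15.7]), 8.7) [ 0.5629 -0.1773  0.0135] [ 0.606  -0.1581  0.0572]
```

View pics/w1b.png

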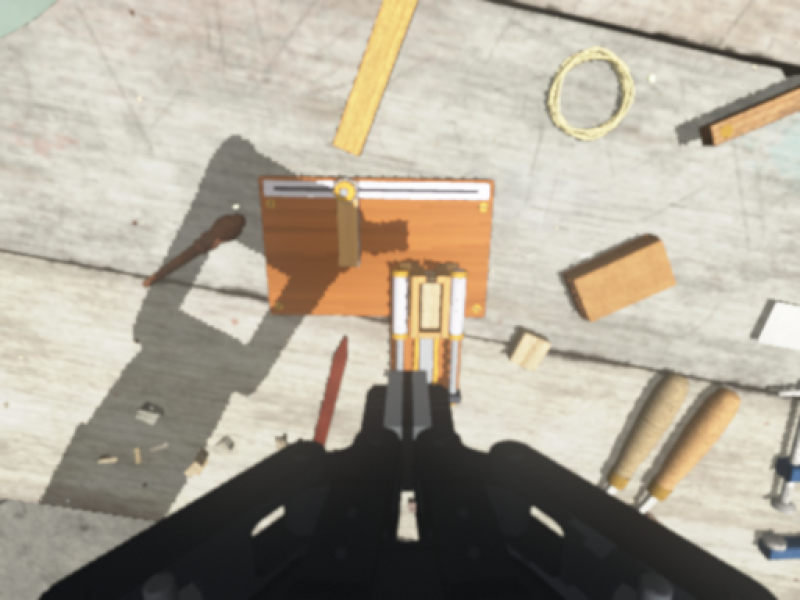

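Run:
```python
from est import *
d=np.load("w1d.npy"); c=tuple(np.load("w1c.npy",allow_pickle=True))
P,u,v=world("wrist",d,None,c)
a=np.radians(10.5); E=np.array([[np.cos(a),np.sin(a)],[-np.sin(a),np.cos(a)]])
O=np.array([.5878,-.1669])+.0245*E[0]
F=np.c_[(P[:,:2]-O)@E.T,P[:,2]]*1000
D=F[(F[:,2]>9)&(F[:,2]<21)&(F[:,0]>10)&(F[:,0]<110)&(F[:,1]>-90)&(F[:,1]<170)]
print("deck med z",np.median(D[:,2]))
far=[(b+5,np.percentile(D[(D[:,1]>=b)&(D[:,1]<b+10),0],99)) for b in range(-40,120,10)]
far=np.array(far); p=np.polyfit(far[:,0],far[:,1],1); print("far edge x=",p,"angle corr",np.degrees(np.arctan(-p[0]))); print(far[:,1].round(1))
for lo in (15,25,35,45,55):
    s=D[(D[:,0]>=lo)&(D[:,0]<lo+10)]; print(lo,s[:,1].min().round(1),s[:,1].max().round(1))
S=F[(F[:,2]>26)&(F[:,2]<33)&(F[:,0]>-10)&(F[:,0]<60)&(F[:,1]>40)&(F[:,1]<100)]
for lo in range(0,60,10):
    s=S[(S[:,0]>=lo)&(S[:,0]<lo+10),1]; 
    if len(s): print("stop",lo,s.min().round(1),s.max().round(1),len(s))
print("stop x",S[:,0].min(),S[:,0].max())
M=F[(F[:,2]>54)&(F[:,2]<70)&(F[:,0]<10)&(F[:,0]>-60)&(abs(F[:,1])<25)]
print("mag",np.percentile(M,[1,50,99],axis=0).round(1))
B=F[(F[:,2]>38)&(F[:,2]<48)&(F[:,0]<5)&(F[:,0]>-50)&(abs(F[:,1])<40)]; print("barrels",B[:,1].min(),B[:,1].max(), B[:,0].min(),B[:,0].max())
```

```text
deck med z 14.936422687849298
far edge x= [ 0.09418828 72.09381188] angle corr -5.380716581541684
[ 65.   65.8  65.9  65.8  65.6  65.5  65.4  65.3 108.2 109.1 109.1 100.2
  65.9  65.8  65.7  65.6]
15 -49.2 169.9
25 -50.0 170.0
35 -50.2 164.0
45 -49.6 134.7
55 -50.1 134.5
stop 0 56.1 71.3 102
stop 10 55.8 70.8 106
stop 20 55.8 71.8 121
stop 30 55.6 71.3 108
stop 40 55.7 71.0 107
stop 50 54.9 72.5 21
stop x -1.5094082647021 59.29132077154401
mag [[-48.7 -14.1  54.1]
 [-24.4  -0.5  59.8]
 [ -0.   14.4  62.2]]
barrels -29.413132292200824 28.778560533563994 -49.96116780351431 0.36274455703227626
```

Call:
carry_out(motion=[{"x":4,"y":0,"z":-47,"yaw":0.6,"jaw":-1},{"x":8,"y":0,"z":-94,"yaw":0.6,"jaw":-1},{"x":12,"y":20,"z":-141,"yaw":0.6,"jaw":-1},{"x":16.5,"y":35,"z":-188,"yaw":0.6,"jaw":-1},{"x":16.5,"y":80,"z":-188,"yaw":0.6,"jaw":-1}])

```text
time: 3.4
tool_pos: [0.4286, -0.1994, 0.1723]
eef_rot: [-1.288, 1.069, -1.086]
wrist_force: [1.9, -0.0, 0.5]
width: 0.0001
```

```bash
cat >> h.py <<'E'
A=np.radians(10.5); EF=np.array([[np.cos(A),np.sin(A)],[-np.sin(A),np.cos(A)]]); O=np.array([.6119,-.1624])
def st():
    o=manip.observe(); T=R(o["eef_rot"]); p=o["tool_pos"]
    f=EF@(p[:2]-O)*1000; w=EF@o["wrist_force"][:2]
    print("t",round(o["time"],2),"feeder xy",f.round(1),"z",round(p[2]*1000,1),"yaw off",round(np.degrees(np.arctan2(T[1,2],T[0,2]))-10.5,2),"F feeder",w.round(1),round(o["wrist_force"][2],1),"width",round(o["width"],4))
E
python3 - <<'E'
from est import *
st(); c=cam("wrist"); im,d=manip.get_image("wrist"); save("w2",im)
P,u,v=world("wrist",d,None,c); F=np.c_[(P[:,:2]-O)@EF.T,P[:,2]]*1000
K=F[(F[:,2]>25)&(F[:,2]<60)&(F[:,0]>-150)&(F[:,0]<-105)&(abs(F[:,1])<40)]
print(len(K),np.percentile(K,[1,50,99],axis=0).round(1))
for lo in range(-140,-105,4):
    s=K[(K[:,0]>=lo)&(K[:,0]<lo+4)]
    if len(s): print(lo,len(s),s.min(0).round(1),s.max(0).round(1))
cv2.imwrite("pics/w2b.png",cv2.resize(im[...,::-1],(800,600),interpolation=3))
E
```

```text
t 3.4 feeder xy [-187.   -3.] z 172.3 yaw off -0.35 F feeder [ 1.9 -0.4] 0.5 width 0.0001
1294 [[-133.5  -28.    38.1]
 [-115.4    0.7   44.6]
 [-106.3   29.    51.7]]
-136 44 [-134.1  -12.9   38.4] [-132.   13.   51.]
-132 150 [-132.   -13.8   37.6] [-128.    14.7   53.1]
-128 156 [-128.   -13.8   37.4] [-124.    14.7   52. ]
-124 90 [-124.    -9.3   38.2] [-120.4   10.9   46.8]
-120 178 [-119.8  -26.    37.2] [-116.1   27.7   45.6]
-116 335 [-115.6  -29.1   41.3] [-112.    30.3   46.7]
-112 295 [-112.   -28.9   37.8] [-108.    30.    46.7]
-108 46 [-108.   -24.1   25.3] [-105.5   25.4   41.2]
```

View pics/w2b.png

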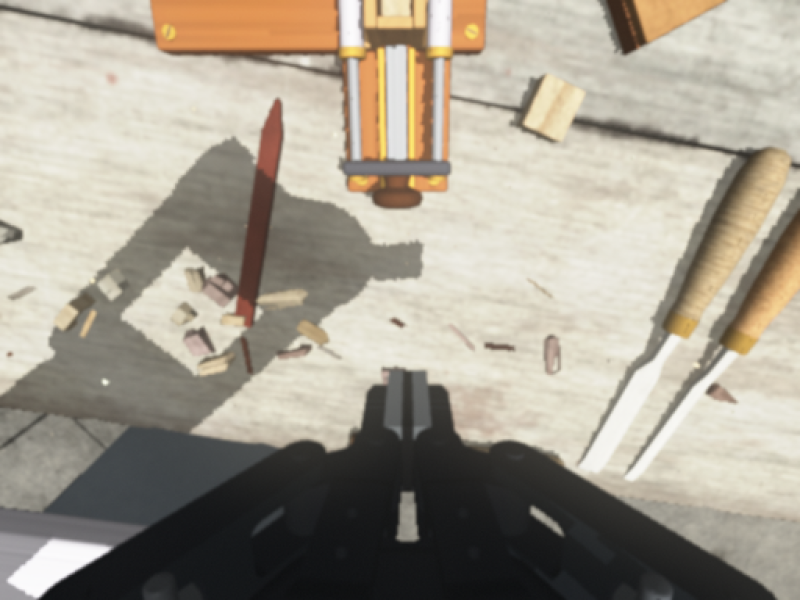

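Call:
carry_out(motion=[{"x":-2,"y":45,"z":0,"yaw":0,"jaw":-1},{"x":-2,"y":90,"z":0,"yaw":0,"jaw":-1},{"x":-2,"y":123,"z":0,"yaw":0,"jaw":-1},{"x":-2,"y":123,"z":0,"yaw":0,"jaw":-1}])

```text
time: 3.85
tool_pos: [0.4254, -0.1917, 0.041]
eef_rot: [-1.291, 1.085, -1.065]
wrist_force: [0.3, 0.0, -0.3]
width: -0.0001
```

```bash
python3 -c "
from h import *
st()"
```

```text
t 3.85 feeder xy [-188.7    5.2] z 41.0 yaw off -0.14 F feeder [ 0.3 -0. ] -0.3 width -0.0001
```

Call:
carry_out(motion=[{"x":4.7,"y":-5,"z":10,"yaw":0,"jaw":-1},{"x":4.7,"y":-5,"z":25,"yaw":0,"jaw":-1},{"x":4.7,"y":-5,"z":36,"yaw":0,"jaw":-1},{"x":4.7,"y":-5,"z":36,"yaw":0,"jaw":-1}])

```text
time: 4.25
tool_pos: [0.4697, -0.1932, 0.053]
eef_rot: [-1.289, 1.068, -1.078]
wrist_force: [-0.6, -0.3, -0.5]
width: 0.0001
```

```bash
python3 -c "
from h import *
st()"
```

```text
t 4.25 feeder xy [-145.4   -4.3] z 53.0 yaw off -0.02 F feeder [-0.6 -0.1] -0.5 width 0.0001
```

```bash
python3 -c "
from h import *
for i in range(6): manip.get_image('wrist'); st()"
```

```text
t 4.3 feeder xy [-146.7   -3.6] z 52.1 yaw off -0.03 F feeder [-0.1 -0.3] -0.2 width -0.0002
t 4.35 feeder xy [-147.7   -3. ] z 51.4 yaw off -0.05 F feeder [-0.3  0.2] -1.2 width 0.0003
t 4.4 feeder xy [-148.4   -2.6] z 50.9 yaw off -0.08 F feeder [-0.9 -0.1] -0.5 width 0.0
t 4.45 feeder xy [-148.9   -2.4] z 50.6 yaw off -0.09 F feeder [-0.7 -0.1] -0.2 width -0.0
t 4.5 feeder xy [-149.2   -2.3] z 50.3 yaw off -0.11 F feeder [-0.2  0.5] 0.4 width -0.0001
t 4.55 feeder xy [-149.3   -2.3] z 50.2 yaw off -0.11 F feeder [-0.5 -0.1] 0.3 width 0.0002
```

Call:
carry_out(motion=[{"x":-2.7,"y":4,"z":0,"yaw":-0.1,"jaw":-1},{"x":-2.7,"y":4,"z":8,"yaw":-0.1,"jaw":-1},{"x":-2.7,"y":4,"z":16,"yaw":-0.1,"jaw":-1},{"x":-2.7,"y":4,"z":24,"yaw":-0.1,"jaw":-1},{"x":-2.7,"y":4,"z":32,"yaw":-0.1,"jaw":-1}])

```text
time: 5.05
tool_pos: [0.4959, -0.1827, 0.0452]
eef_rot: [-1.292, 1.077, -1.07]
wrist_force: [-4.5, 0.8, -2.6]
width: -0.0004
```

```bash
python3 -c "
from h import *
st()"
```

```text
t 5.05 feeder xy [-117.8    1.2] z 45.2 yaw off 0.0 F feeder [-4.3  1.7] -2.6 width -0.0004
```

Contact, with about 4 N resistance. Continue slowly.

Call:
carry_out(motion=[{"x":0,"y":0,"z":5,"yaw":0,"jaw":-1},{"x":0,"y":0,"z":10,"yaw":0,"jaw":-1},{"x":0,"y":0,"z":15,"yaw":0,"jaw":-1},{"x":0,"y":0,"z":19,"yaw":0,"jaw":-1}])

```text
time: 5.45
tool_pos: [0.5155, -0.1799, 0.046]
eef_rot: [-1.291, 1.074, -1.072]
wrist_force: [-5.4, 1.7, -2.4]
width: 0.0001
```

```bash
python3 -c "
from h import *
st()"
```

```text
t 5.45 feeder xy [-98.    0.4] z 46.0 yaw off -0.01 F feeder [-5.   2.6] -2.4 width 0.0001
```

Call:
carry_out(motion=[{"x":0,"y":0,"z":2,"yaw":0,"jaw":-1},{"x":0,"y":0,"z":4,"yaw":0,"jaw":-1},{"x":0,"y":0,"z":5,"yaw":0,"jaw":-1},{"x":0,"y":0,"z":5,"yaw":0,"jaw":-1}])

```text
time: 5.85
tool_pos: [0.5188, -0.1794, 0.0461]
eef_rot: [-1.293, 1.076, -1.07]
wrist_force: [-8.0, 0.4, 0.8]
width: 0.0
```

```bash
python3 -c "
from h import *
st()"
```

```text
t 5.85 feeder xy [-94.6   0.2] z 46.1 yaw off 0.02 F feeder [-7.8  1.8] 0.8 width 0.0
```

Call:
carry_out(motion=[{"x":0,"y":0,"z":2,"yaw":0,"jaw":-1},{"x":0,"y":0,"z":3,"yaw":0,"jaw":-1},{"x":0,"y":0,"z":3,"yaw":0,"jaw":-1}])

```text
time: 6.15
tool_pos: [0.5191, -0.1793, 0.0461]
eef_rot: [-1.298, 1.08, -1.066]
wrist_force: [-16.3, -2.8, 6.9]
width: -0.0003
```

Run:
```python
from est import *
st(); c=cam("wrist"); im,d=manip.get_image("wrist"); save("w3",im); st()
P,u,v=world("wrist",d,None,c); F=np.c_[(P[:,:2]-O)@EF.T,P[:,2]]*1000
K=F[(F[:,2]>20)&(F[:,2]<30)&(F[:,0]>-5)&(F[:,0]<64)&(abs(F[:,1])<25)]
print(len(K), np.percentile(K,[1,50,99],axis=0).round(1) if len(K) else 0)
cv2.imwrite("pics/w3b.png",cv2.resize(im[...,::-1],(640,480),interpolation=3))
```

```text
t 6.15 feeder xy [-94.4   0.3] z 46.1 yaw off 0.08 F feeder [-16.5   0.2] 6.9 width -0.0003
t 6.2 feeder xy [-94.4   0.2] z 46.1 yaw off 0.08 F feeder [-17.    1.4] 6.2 width -0.0004
2204 [[-3.7 -6.5 21.8]
 [13.8  0.3 24.7]
 [27.5  7.2 26.6]]
```

View pics/w3b.png

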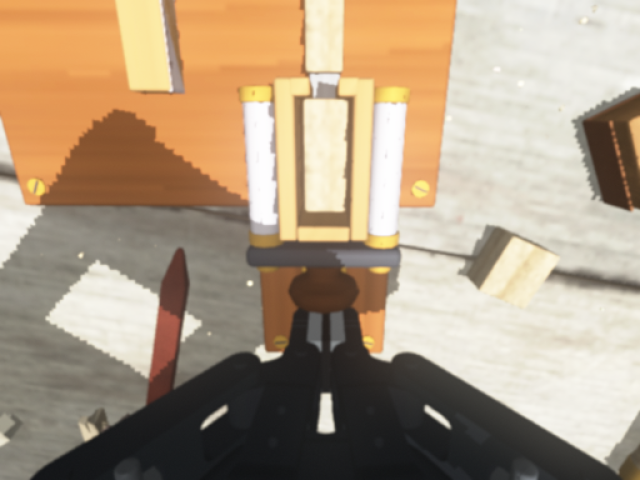

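Call:
carry_out(motion=[{"x":0,"y":0,"z":-10,"yaw":0,"jaw":-1},{"x":0,"y":0,"z":-26,"yaw":0,"jaw":-1},{"x":0,"y":0,"z":-42,"yaw":0,"jaw":-1},{"x":0,"y":0,"z":-58,"yaw":0,"jaw":-1},{"x":0,"y":0,"z":-74,"yaw":0,"jaw":-1}])

```text
time: 6.7
tool_pos: [0.4539, -0.1944, 0.0485]
eef_rot: [-1.288, 1.065, -1.082]
wrist_force: [-0.4, -1.0, 0.3]
width: -0.0001
```

Call:
carry_out(motion=[{"x":0,"y":-20,"z":0,"yaw":0,"jaw":-1},{"x":0,"y":-60,"z":0,"yaw":0,"jaw":-1},{"x":0,"y":-85,"z":0,"yaw":0,"jaw":-1},{"x":0,"y":-85,"z":0,"yaw":0,"jaw":-1}])

```text
time: 7.1
tool_pos: [0.4571, -0.1959, 0.1384]
eef_rot: [-1.286, 1.058, -1.089]
wrist_force: [0.1, -0.4, 1.2]
width: 0.0003
```

```bash
cat >> h.py <<'E'
def look(n="wrist"):
    c=cam(n); im,d=manip.get_image(n); P,u,v=world(n,d,None,c); F=np.c_[(P[:,:2]-O)@EF.T,P[:,2]]*1000
    return im,F,u,v
def blank(F,y0=-20,y1=20):
    K=F[(F[:,2]>21)&(F[:,2]<28)&(F[:,0]>2)&(F[:,0]<66)&(F[:,1]>y0)&(F[:,1]<y1)]
    if len(K)<20: print("no blank",len(K)); return
    print("blank",len(K),cv2.minAreaRect(K[:,:2].astype(np.float32)),np.percentile(K,[1,50,99],axis=0).round(1).tolist())
E
python3 - <<'E'
from h import *
for i in range(4): manip.get_image("wrist")
st(); im,F,u,v=look(); save("w4",im)
blank(F)
K=F[(F[:,2]>25)&(F[:,2]<56)&(F[:,0]>-150)&(F[:,0]<-60)&(abs(F[:,1])<14)]; print("knob min x",np.percentile(K[:,0],1) )
E
```

```text
t 7.3 feeder xy [-1.636e+02 -1.000e-01] z 131.0 yaw off -0.02 F feeder [-0.4  0.4] 0.0 width -0.0002
no blank 0
knob min x -132.63593447985252
```

Call:
carry_out(motion=[{"x":10,"y":0,"z":30,"yaw":0,"jaw":-1},{"x":20,"y":0,"z":65,"yaw":0,"jaw":-1},{"x":30,"y":0,"z":90,"yaw":0,"jaw":-1},{"x":32,"y":0,"z":100,"yaw":0,"jaw":-1}])

```text
time: 7.75
tool_pos: [0.5566, -0.2058, 0.13]
eef_rot: [-1.29, 1.073, -1.073]
wrist_force: [-0.3, -0.2, -0.4]
width: 0.0001
```

Run:
```python
from h import *
for i in range(3): manip.get_image("wrist")
st(); im,F,u,v=look(); save("w5",im); cv2.imwrite("pics/w5b.png",cv2.resize(im[...,::-1],(640,480),interpolation=3))
blank(F)
S=F[(F[:,2]>26)&(F[:,2]<33)&(F[:,0]>0)&(F[:,0]<50)&(F[:,1]>40)&(F[:,1]<90)]; print("stop y",np.percentile(S[:,1],[1,99]))
```

```text
t 7.9 feeder xy [-64.8 -31.2] z 129.8 yaw off 0.01 F feeder [-0.4 -1. ] 0.1 width -0.0002
blank 931 ((22.71463966369629, 0.1391592025756836), (14.154648780822754, 35.12805938720703), 89.97164916992188) [[5.2, -6.8, 22.3], [23.4, -0.2, 24.9], [40.1, 7.0, 26.4]]
stop y [55.56637451 71.35042784]
```

View pics/w5b.png

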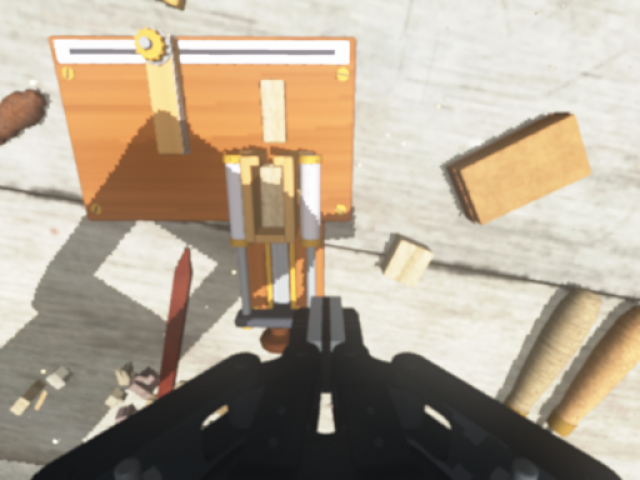

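Call:
carry_out(motion=[{"x":0,"y":0,"z":30,"yaw":0,"jaw":-1},{"x":1,"y":0,"z":65,"yaw":0,"jaw":-1},{"x":1,"y":0,"z":84,"yaw":0,"jaw":-1},{"x":1,"y":20,"z":88,"yaw":0,"jaw":-1},{"x":1,"y":50,"z":88,"yaw":0,"jaw":-1}])

```text
time: 8.45
tool_pos: [0.6433, -0.191, 0.0835]
eef_rot: [-1.289, 1.068, -1.077]
wrist_force: [0.1, -0.3, -0.8]
width: -0.0001
```

Call:
carry_out(motion=[{"x":0,"y":15,"z":0,"yaw":0,"jaw":-1},{"x":0,"y":28,"z":0,"yaw":0,"jaw":-1},{"x":0,"y":34,"z":0,"yaw":0,"jaw":-1},{"x":0,"y":36,"z":0,"yaw":0,"jaw":-1}])

```text
time: 8.85
tool_pos: [0.641, -0.1905, 0.0449]
eef_rot: [-1.29, 1.074, -1.073]
wrist_force: [-0.5, 0.3, -0.3]
width: 0.0
```

Run:
```python
from h import *
for i in range(3): manip.get_image("wrist")
st()
```

```text
t 9.0 feeder xy [ 24.7 -33.6] z 46.4 yaw off -0.02 F feeder [ 0.3 -0.1] 0.4 width 0.0
```

Call:
carry_out(motion=[{"x":0,"y":5,"z":-1.9,"yaw":0,"jaw":-1},{"x":0,"y":9,"z":-1.9,"yaw":0,"jaw":-1},{"x":0,"y":11,"z":-1.9,"yaw":0,"jaw":-1},{"x":0,"y":11,"z":-1.9,"yaw":0,"jaw":-1}])

```text
time: 9.4
tool_pos: [0.6393, -0.1906, 0.0337]
eef_rot: [-1.291, 1.074, -1.073]
wrist_force: [0.8, -0.2, 0.1]
width: 0.0002
```

Call:
carry_out(motion=[{"x":-3,"y":0,"z":0,"yaw":0,"jaw":-1},{"x":-6,"y":0,"z":0,"yaw":0,"jaw":-1},{"x":-8,"y":0,"z":0,"yaw":0,"jaw":-1},{"x":-9,"y":0,"z":0,"yaw":0,"jaw":-1}])

```text
time: 9.8
tool_pos: [0.6381, -0.1816, 0.0344]
eef_rot: [-1.29, 1.073, -1.073]
wrist_force: [0.1, -0.2, 0.3]
width: 0.0001
```

Run:
```python
from h import *
for i in range(3): manip.get_image("wrist")
st(); im,F,u,v=look(); blank(F)
im,F,u,v=look("top"); blank(F)
```

```text
t 9.95 feeder xy [ 22.2 -23.9] z 34.4 yaw off -0.0 F feeder [-0.2  0.2] -0.1 width 0.0001
blank 1634 ((23.00105857849121, -6.159741401672363), (27.056137084960938, 36.76716232299805), 89.47897338867188) [[5.7, -18.2, 21.4], [25.7, -0.3, 24.8], [40.9, 6.9, 26.7]]
no blank 2
```

Call:
carry_out(motion=[{"x":-3,"y":0,"z":0.5,"yaw":0,"jaw":-1},{"x":-6,"y":0,"z":0.5,"yaw":0,"jaw":-1},{"x":-9,"y":0,"z":0.5,"yaw":0,"jaw":-1},{"x":-12,"y":0,"z":0.5,"yaw":0,"jaw":-1},{"x":-15,"y":0,"z":0.5,"yaw":0,"jaw":-1}])

```text
time: 10.55
tool_pos: [0.6358, -0.1668, 0.0343]
eef_rot: [-1.29, 1.073, -1.073]
wrist_force: [-0.9, 0.3, -0.7]
width: 0.0001
```

Run:
```python
from h import *
for i in range(2): manip.get_image("wrist")
st(); im,F,u,v=look(); save("w6",im)
for y0 in range(-20,24,2):
    K=F[(F[:,2]>21)&(F[:,2]<28)&(F[:,0]>2)&(F[:,0]<66)&(F[:,1]>=y0)&(F[:,1]<y0+2)]
    if len(K): print(y0,len(K),K[:,0].min().round(1),K[:,0].max().round(1))
```

```text
t 10.65 feeder xy [22.6 -8.5] z 34.3 yaw off 0.01 F feeder [-1.3 -0. ] 0.1 width -0.0002
-20 12 28.5 29.7
-18 15 28.1 29.9
-16 22 32.5 33.5
-14 26 32.3 33.8
-12 24 32.7 33.7
-10 17 32.2 33.5
-8 21 32.6 33.8
-6 23 32.6 33.4
-4 17 28.8 33.6
-2 12 28.7 29.8
0 17 28.2 29.7
2 56 27.8 40.9
4 119 22.8 41.0
6 181 10.7 41.1
8 204 8.2 41.4
10 226 5.0 40.9
12 221 5.4 40.9
14 223 5.2 41.1
16 96 4.9 40.9
```

Call:
carry_out(motion=[{"x":-3.5,"y":0,"z":0,"yaw":0,"jaw":-1},{"x":-7,"y":0,"z":0,"yaw":0,"jaw":-1},{"x":-10.5,"y":0,"z":0,"yaw":0,"jaw":-1},{"x":-14,"y":0,"z":0,"yaw":0,"jaw":-1},{"x":-17.5,"y":0,"z":0,"yaw":0,"jaw":-1}])

```text
time: 11.2
tool_pos: [0.6326, -0.1496, 0.0344]
eef_rot: [-1.29, 1.073, -1.073]
wrist_force: [-0.7, 0.1, -0.1]
width: -0.0001
```

Call:
carry_out(motion=[{"x":-3,"y":0,"z":0,"yaw":0,"jaw":-1},{"x":-6,"y":0,"z":0,"yaw":0,"jaw":-1},{"x":-9,"y":0,"z":0,"yaw":0,"jaw":-1},{"x":-11.5,"y":0,"z":0,"yaw":0,"jaw":-1},{"x":-13,"y":0,"z":0,"yaw":0,"jaw":-1}])

```text
time: 11.7
tool_pos: [0.6303, -0.1369, 0.0344]
eef_rot: [-1.29, 1.073, -1.073]
wrist_force: [-0.3, -1.2, 0.4]
width: 0.0
```

```bash
cat > chk.py <<'E'
from h import *
for i in range(2): manip.get_image("wrist")
st(); im,F,u,v=look(); cv2.imwrite("pics/w7.png",im[...,::-1])
g=(F[:,2]>21)&(F[:,2]<27.2)
for a,b in ((6,10),(36,40)):
    K=F[g&(F[:,0]>=a)&(F[:,0]<b)&(F[:,1]>15)&(F[:,1]<60)]; print("blank y at x",a,b,np.percentile(K[:,1],[2,98]).round(1),len(K))
S=F[(F[:,2]>27.5)&(F[:,2]<33)&(F[:,0]>5)&(F[:,0]<45)&(F[:,1]>45)&(F[:,1]<90)]; print("stop y",np.percentile(S[:,1],[1,99]).round(1))
K=F[g&(F[:,0]>2)&(F[:,0]<50)&(F[:,1]>34)&(F[:,1]<54)]; print("blank x",np.percentile(K[:,0],[1,99]).round(1))
E
python3 chk.py
```

```text
t 11.8 feeder xy [22.6 21.8] z 34.3 yaw off -0.0 F feeder [-0.7 -0.7] -0.1 width 0.0001
blank y at x 6 10 [40.  56.1] 84
blank y at x 36 40 [33.3 56. ] 218
stop y [55.8 71.6]
blank x [ 5.8 41. ]
```

Call:
carry_out(motion=[{"x":-2,"y":0,"z":0,"yaw":0,"jaw":-1},{"x":-4,"y":0,"z":0,"yaw":0,"jaw":-1},{"x":-5.5,"y":0,"z":0,"yaw":0,"jaw":-1},{"x":-6.5,"y":0,"z":0,"yaw":0,"jaw":-1},{"x":-7,"y":0,"z":0,"yaw":0,"jaw":-1}])

```text
time: 12.35
tool_pos: [0.6289, -0.1301, 0.0343]
eef_rot: [-1.29, 1.073, -1.073]
wrist_force: [-0.6, -0.1, 0.6]
width: 0.0001
```

Call:
carry_out(motion=[{"x":-0.5,"y":0,"z":0,"yaw":0,"jaw":-1},{"x":-1,"y":0,"z":0,"yaw":0,"jaw":-1},{"x":-1,"y":0,"z":0,"yaw":0,"jaw":-1}])

```text
time: 12.65
tool_pos: [0.6288, -0.1292, 0.0343]
eef_rot: [-1.29, 1.073, -1.073]
wrist_force: [0.7, -0.0, -0.3]
width: 0.0001
```

```bash
python3 chk.py
```

```text
t 12.75 feeder xy [22.7 29.5] z 34.3 yaw off -0.02 F feeder [0.8 0.2] 1.2 width -0.0005
blank y at x 6 10 [47.8 56.1] 88
blank y at x 36 40 [41.  55.9] 208
stop y [55.9 71.6]
blank x [ 6.  40.9]
```

Call:
carry_out(motion=[{"x":-0.3,"y":0,"z":0,"yaw":0,"jaw":-1},{"x":-0.6,"y":0,"z":0,"yaw":0,"jaw":-1},{"x":-0.6,"y":0,"z":0,"yaw":0,"jaw":-1}])

```text
time: 13.1
tool_pos: [0.6287, -0.1287, 0.0343]
eef_rot: [-1.29, 1.073, -1.073]
wrist_force: [-0.6, -0.3, -0.4]
width: 0.0001
```

Call:
carry_out(motion=[{"x":-0.3,"y":0,"z":0,"yaw":0,"jaw":-1},{"x":-0.5,"y":0,"z":0,"yaw":0,"jaw":-1},{"x":-0.5,"y":0,"z":0,"yaw":0,"jaw":-1}])

```text
time: 13.4
tool_pos: [0.6286, -0.1282, 0.0343]
eef_rot: [-1.29, 1.073, -1.073]
wrist_force: [-0.5, -0.7, 0.4]
width: -0.0001
```

```bash
python3 chk.py
```

```text
t 13.5 feeder xy [22.7 30.6] z 34.3 yaw off -0.01 F feeder [-0.3  0.1] -0.4 width -0.0002
blank y at x 6 10 [48.4 56. ] 82
blank y at x 36 40 [42.1 55.9] 201
stop y [55.9 71.5]
blank x [ 6.4 40.9]
```

Call:
carry_out(motion=[{"x":-0.3,"y":0,"z":0,"yaw":0,"jaw":-1},{"x":-0.6,"y":0,"z":0,"yaw":0,"jaw":-1},{"x":-0.6,"y":0,"z":0,"yaw":0,"jaw":-1}])

```text
time: 13.85
tool_pos: [0.6286, -0.1279, 0.0344]
eef_rot: [-1.291, 1.073, -1.074]
wrist_force: [-0.4, -2.2, -0.1]
width: -0.0001
```

```bash
python3 chk.py
```

```text
t 13.95 feeder xy [22.7 30.9] z 34.4 yaw off -0.01 F feeder [-0.9 -1.1] 1.1 width -0.0003
blank y at x 6 10 [49.2 56.2] 78
blank y at x 36 40 [42. 56.] 197
stop y [55.9 71.6]
blank x [ 6.3 41. ]
```

Call:
carry_out(motion=[{"x":-0.3,"y":0,"z":0,"yaw":0,"jaw":-1},{"x":-0.6,"y":0,"z":0,"yaw":0,"jaw":-1},{"x":-0.6,"y":0,"z":0,"yaw":0,"jaw":-1}])

```text
time: 14.3
tool_pos: [0.6286, -0.1276, 0.0345]
eef_rot: [-1.291, 1.072, -1.074]
wrist_force: [0.3, -3.7, 0.7]
width: 0.0
```

```bash
python3 chk.py; cd pics; python3 -c "
import cv2; a=cv2.imread('w7.png'); cv2.imwrite('w7b.png',cv2.resize(a[100:384,90:420],None,fx=2.2,fy=2.1,interpolation=3))"
```

```text
t 14.4 feeder xy [22.7 31.1] z 34.5 yaw off -0.01 F feeder [-1.3 -3.5] 0.4 width 0.0003
blank y at x 6 10 [49.4 56.1] 77
blank y at x 36 40 [42.1 55.8] 194
stop y [55.9 71.7]
blank x [ 6.6 40.9]
```

View pics/w7b.png

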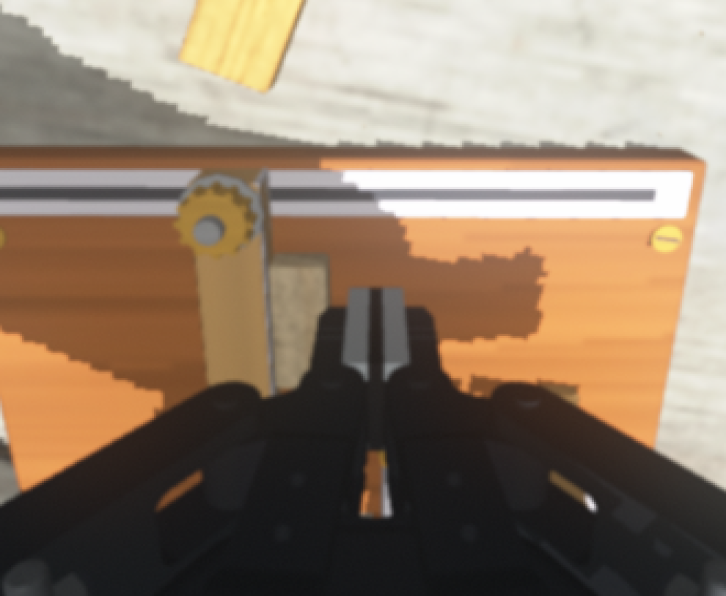

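Call:
carry_out(motion=[{"x":2,"y":0,"z":0,"yaw":0,"jaw":-1},{"x":6,"y":0,"z":0,"yaw":0,"jaw":-1},{"x":12,"y":0,"z":0,"yaw":0,"jaw":-1},{"x":16,"y":-5,"z":2,"yaw":0,"jaw":-1},{"x":18,"y":-25,"z":2,"yaw":0,"jaw":-1}])

```text
time: 14.95
tool_pos: [0.6318, -0.1439, 0.0571]
eef_rot: [-1.292, 1.078, -1.07]
wrist_force: [0.4, 0.5, 0.8]
width: -0.0
```

Call:
carry_out(motion=[{"x":0,"y":-40,"z":0,"yaw":0,"jaw":-1},{"x":0,"y":-80,"z":-20,"yaw":0,"jaw":-1},{"x":-10,"y":-110,"z":-60,"yaw":0,"jaw":-1},{"x":-20,"y":-110,"z":-80,"yaw":0,"jaw":-1},{"x":-20,"y":-110,"z":-80,"yaw":0,"jaw":-1}])

```text
time: 15.45
tool_pos: [0.5498, -0.1388, 0.1708]
eef_rot: [-1.289, 1.073, -1.074]
wrist_force: [-0.3, -0.9, -1.9]
width: 0.0002
```

```bash
cat > fin.py <<'E'
from h import *
for i in range(4): manip.get_image("wrist")
st(); im,F,u,v=look(); cv2.imwrite("pics/w8.png",im[...,::-1])
g=(F[:,2]>21)&(F[:,2]<27.2)
for a in range(4,42,6):
    K=F[g&(F[:,0]>=a)&(F[:,0]<a+6)&(F[:,1]>30)&(F[:,1]<55)]
    if len(K): print("blank near side y at x",a,np.percentile(K[:,1],[2,98]).round(1),len(K))
K=F[g&(F[:,0]>2)&(F[:,0]<60)&(F[:,1]>34)&(F[:,1]<54)]; print("blank",cv2.minAreaRect(K[:,:2].astype(np.float32)))
S=F[(F[:,2]>27.5)&(F[:,2]<33)&(F[:,0]>0)&(F[:,0]<50)&(F[:,1]>45)&(F[:,1]<90)]; print("stop y",np.percentile(S[:,1],[1,99]).round(1))
cv2.imwrite("pics/w8b.png",cv2.resize(im[90:330,90:410,::-1],None,fx=2.5,fy=2.5,interpolation=3))
E
python3 fin.py
```

```text
t 15.65 feeder xy [-54.6  33.5] z 169.0 yaw off -0.02 F feeder [0.4 0.1] 0.0 width -0.0001
blank near side y at x 4 [42.2 54.2] 70
blank near side y at x 10 [42.2 55. ] 105
blank near side y at x 16 [42.1 54.8] 105
blank near side y at x 22 [42.  54.6] 104
blank near side y at x 28 [42.  54.4] 105
blank near side y at x 34 [41.9 54.4] 104
blank near side y at x 40 [42.9 54. ] 14
blank ((22.91642951965332, 47.967742919921875), (11.885965347290039, 34.52843475341797), 89.4694595336914)
stop y [56.  71.6]
```

View pics/w8b.png

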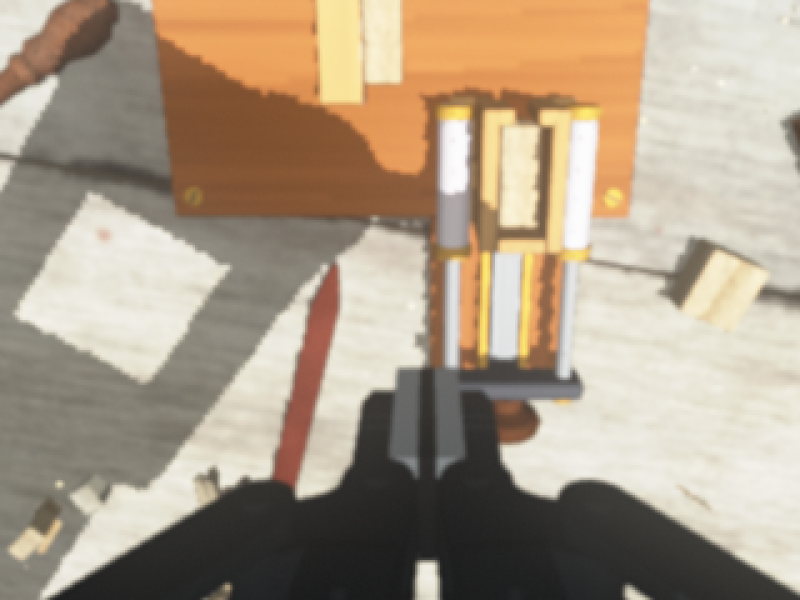

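Run:
```python
from h import *
im,F,u,v=look()
xs=np.arange(8,38,4); r=[]
for y0,y1,z0,z1,q in ((30,55,21,27.2,2),(45,90,27.6,33,2),(60,90,27.6,33,98)):
    y=[np.percentile(F[(F[:,2]>z0)&(F[:,2]<z1)&(F[:,0]>=a)&(F[:,0]<a+4)&(F[:,1]>y0)&(F[:,1]<y1),1],q) for a in xs]
    print(np.degrees(np.arctan(np.polyfit(xs,y,1)[0])).round(2),np.mean(y).round(2))
print(manip.sign_off())
```

```text
-0.56 42.09
-0.42 56.21
-0.48 71.46
the job is handed in; nothing more can be done
None
```

The blank is fed and lies flush along the stop. I handed the job in at about 15.7 s of the 45 s allowed; sign-off gave no verdict.

- **Press:** I pushed the plunger knob once with the closed fingers. It stopped hard at the end of its travel, with force rising to about 17 N and no further movement. I then released it, and it sprang back to about 133 mm behind the mouth.
- **Feed:** One blank came out, about 5 mm clear of the mouth, straight and on the centre line.
- **Nudge:** I slid it about 49 mm sideways with the outside of a finger, until it pressed on the stop at about 3.5 N. The clamp slips at about 25 N.

**Last checks, after backing the arm off:**

- **Flush:** The blank's near side is at 42.1 mm and the stop face at 56.2 mm, so the gap matches the blank's 14 mm width. Their angles agree to about 0.1°. Both come out about 0.5° off my feeder frame, which I put down to my estimate of the feeder's angle.
- **Stop:** It shows no real shift. The face read 55.6–55.9 mm before the nudge and 56.0–56.2 mm after, which is about the camera noise.
- **Other things:** The magazine still holds blanks. The pencil and offcut look unmoved, and so does the part of the peg in view. I judged these by eye and did not re-measure them or check the sanding block, lath and coil at the end.

One early set of three move calls was refused because I left out some keys, so nothing moved then. The arm also overshot on fast moves, so I did the pressing and nudging slowly.

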